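Flip the inspected tube's status flag to green

TASK

The rectangular tube offcut has passed its inspection: on the station whose bed it lies on, push the hinged flag with the fingertips up and all the way over its pivot, until it lies flat on the far side with its green face up. Do not pinch or force the flag and do not pick anything up; leave the other station's flag red, and the parts and tools where they lie.

Things in the scene. Friction and masses are not known exactly. Their poses are not given: they have to be found in the camera images.
- station_a: One of two alike stations fixed to the table, that swap places between starts; this one has the tube offcut. Grey base plate 140 (x) x 148 (y, -42 to +106) x 8 mm on a dark riser; post 22 x 18 mm at the origin bears the flag; rubber part bed 110 x 58 mm, centred at y +72, top 10 mm up. Origin: underside of the plate, 0 to 35 mm above the table. x points away from the robot within 16 degrees, z up.
- flag_a (a joint): Hinge of station_a's flag, rad. 0: level, pointing along the station's -x (to the robot), red face (white bar) up; 1.57: upright; 3.14: level on the far side (+x), green face (white disc) up. Stops at 0 and 3.14; starts at 0 to 0.3. Stiff hinge: turning takes 0.12 N m (1.7 N at 70 mm) and the flag stays where it is left.
- flag_a_hinge (a point): Middle of flag_a's hinge axis (the station's y), 120 mm above station_a's origin. The flag is a plate 56 mm wide (28 mm each side), reaching 97 mm from this axis, 8 mm thick over both faces. Under it, stop arms reach 33 mm to either side of the post; farther out the space below is free down to the base plate.
- flag_a_edge (a point): Middle of the free edge of flag_a, 97 mm from the hinge axis; it turns with the flag.
- station_b: The other status station, built exactly like station_a (same sizes and axes); the vee block lies on its bed.
- flag_b (a joint): Hinge of the flag on station_b, values as for flag_a. It is to stay red, as it is.
- flag_b_edge (a point): Middle of the free edge of flag_b, 97 mm from its hinge axis, which is 120 mm above station_b's origin.
- tube_offcut: Dark steel rectangular tube offcut, 85 x 38 x 38 mm, lying lengthwise (long axis about along the station's x) on the bed of station_a; origin at the centre of its underside. Loose.
- vee_block: Grey steel vee block, 64 x 50 x 45 mm, with a V notch on top, loose on the bed of station_b; origin at the centre of its underside.
- screwdriver: Screwdriver with a red handle, 233 mm long, 31 mm thick, loose on the table to the left.
- spatter_spray: White and blue spray can, 66 mm across, 196 mm tall, standing loose on the table, front left.
- weld_magnet: Blue welding magnet, 87 x 26 x 19 mm, loose on the table, near left.
- gas_nozzle: Brass gas nozzle, 60 mm long, 24 mm thick, lying loose on the table nearer than the stations.
- tip_tin: Round open tin of contact tips, 74 mm across, 22 mm high, loose on the table nearer than the stations.

How it is judged (in metres and radians):
At the end, for the whole second after the job is handed in: flag_a lies on its far stop, green face up (hinge value over 3.0 rad) and at rest; flag_b's edge within 20 mm of its start; tube offcut and vee block within 15 mm, the other loose things within 30 mm of their starts (value of joint flag_a above 3 rad and velocity of joint flag_a between -0.05 and 0.05 rad/s and distance of flag_b_edge from where it was at the start of the episode below 0.02 m and distance of each of tube_offcut, vee_block from where it was at the start of the episode below 0.015 m and distance of each of screwdriver, spatter_spray, weld_magnet, gas_nozzle, tip_tin from where it was at the start of the episode below 0.03 m); the robot touches nothing.
It fails at once if a flag is pinched (the fingers press on its red and its green face at once) (contact force between the fingers and flag_a_c0 above 1 N and contact force between the fingers and flag_a_c1 above 1 N).
It fails at once if the flag is forced (over 40 N) (contact force between any of the arm, the fingers and flag_a_c0 above 40 N or contact force between any of the arm, the fingers and flag_a_c1 above 40 N).
It fails at once if the other station's flag is turned (its edge moves over 20 mm) (distance of flag_b_edge from where it was at the start of the episode above 0.02 m).
It fails at once if the tube offcut or the vee block is lifted or shifted by over 15 mm (distance of any of tube_offcut, vee_block from where it was at the start of the episode above 0.015 m).
It fails at once if a loose thing around is shifted or lifted (over 30 mm) (distance of any of screwdriver, spatter_spray, weld_magnet, gas_nozzle, tip_tin from where it was at the start of the episode above 0.03 m).
It also fails if it takes over 48 s, if anything falls off the work surface, if the arm or the gripper's body presses on something with over 40 N, if the wrist force passes 120 N, or if a joint passes its speed limit or range.

ROBOT

A 6-joint arm with a two-finger parallel gripper is mounted at the origin on the work surface; the furniture and walls round the work are solid. World frame = base frame: x ahead of the robot, y to its left, z up, the work surface at z = 0. Lengths are in m, angles in degrees, forces in N, time in s.
With the tool pointing down it reaches from about 0.3 to 0.825 m from the base axis. Payload 5.4 kg.
Tool frame: the origin (TCP) lies on the centre line of the jaws, within the pads' length; the fingertips stand tcp_to_tips ahead of it and the grasp point (between the pads) lies 8 mm behind it (tcp_to_tips is the distance from the TCP to the fingertips, in m); z points along the fingers, y is the line along which they close (so a half turn about z gives the same grasp; the last joint's range is limited). The gripper opens to 92 mm and grips with 3 to 60 N. Pads are 20 mm wide; open, the fingers measure 128 mm over their backs; the gripper's body (75 mm by 189 mm) begins 69 mm behind the grasp point.
Start: joints at [-83.543, 9.076, 91.501, -0, 79.423, -12.038], TCP at [0.182, -0.545, 0.226] pointing down, gripper open.
Joint ranges: [-166.64, 166.64], [-54.1, 131.32], [10.49, 154.53], [-73.88, 253.88], [9.74, 151.15], [-171.62, 171.62]. Speed limits (degrees/s): [147.25, 147.25, 180, 180, 180, 180].

INTERFACE

Orientations are given as [roll, pitch, yaw] about the fixed x, y, z axes, in that order (R = Rz(yaw) Ry(pitch) Rx(roll)).
In Python, from cell import * gives the robot as it stands.
- The arm moves only by the tool play_rows, never from a script. Its argument "series" is a list of rows, each a list of 2 entries, a list of its own where there are three numbers: the shift along the tool's x, y, z in cm, then the turn about the tool's z in degrees. A call has 1 to 10 rows; each row is the pose to reach, as a shift and turn from the pose commanded when the call began, along the tool's axes at that moment; what a row does not reach only later rows make up. A row lasts 1/10 s, in which the tool goes at most 50 mm and 8.59 degrees, less where a joint would pass 70% of its speed; a pose out of reach is approached as far as the arm can. A call with a gripper value outside its range is refused whole. "hand" is the finger opening in cm, from 0 to 9.19, set as the call begins (left out, the last holds). The fingers move at their own pace and stop on an object; "grip_force" is the grip in N (left out, the last holds). Time passes only in rows, so rows that repeat a pose let the fingers close. It gives the time, the measured TCP pose, the force, the opening and the grip force at its end, in the units of the state.
- sense(): the state, without advancing time (a new reading comes with each control period).
- snapshot(name): name is "side" or "top"; returns a dict with "img" (384x512x3 uint8, red, green, blue), "range_z" (384x512 float32, m along the optical axis (not along the pixel's ray), 0 where there is no reading), "fx", "fy", "cx", "cy" (pixels), "k1" (the pictures are not rectified: a ray, as slopes to the right and down, at radius r is drawn at 1 + k1 r^2 times it, then the intrinsics apply), "R" (3x3) and "t" (3): a world point X has camera coordinates R X + t. Camera axes: x right, y down, z forward; pixel columns grow to the right and rows downward; lengths in m; the calibration is good to about 2 mm. A picture is of the moment at which its call begins.
- job_done(): hands the job in; it is judged then, once.
The state is a dict: "clock": time; "joints": joint angles; "qvel": joint speeds; "joint_efforts": joint torques, N m; "tcp_pos": TCP position; "eef_rot": TCP orientation; "contact_force": force on the tool from outside, world axes, zero at the start; "moment": the same for the moment, N m; "finger_gap": opening from 0.0 (shut) to 1.0 (fully open); "grasp_force": force on a finger pad.
Only numpy, scipy, OpenCV 4.12 (cv2) and the standard library are available. Lean on these libraries where they do the work, as an engineer would, in place of code of your own. Each camera call takes 0.05 s, during which the arm holds its last target. There are 200 camera calls.

## Working session

There is one attempt and no reset: what is moved stays moved. The work goes in short steps, Python scripts to look and compute and a tool call to move; the robot and the scene stay as the last step left them, time stands still between calls to the robot, and variables do not carry over. Pictures are saved under pics/ and viewed, at most 10 in all, crops included, and the job is handed in when it is done.

Besides the shell and the picture viewer there is one more tool, called after ">>>" by a JSON object that holds its "api" and its "payload". play_rows: Moves the arm, as the interface text tells. Its arguments: {"type":"object","properties":{"series":{"type":"array","items":{"type":"array"}},"hand":{"type":"number"},"grip_force":{"type":"number"}},"required":["series"]}

```bash
mkdir -p pics; ls; python3 - <<'E'
from cell import *
import cv2,numpy as np
s=sense(); print(s)
for n in("side","top"):
    d=snapshot(n); np.savez(f"/tmp/{n}.npz",**d)
    cv2.imwrite(f"pics/{n}0.png",cv2.resize(d["img"][:,:,::-1],(800,600)))
    print(n,d["fx"],d["cx"],d["cy"],d["k1"],d["R"],d["t"])
E
```

```text
pics
{'clock': 0.0, 'joints': array([-8.35415822e+01,  9.11372388e+00,  9.15727416e+01, -6.18935105e-04,
        7.94239395e+01, -1.20400766e+01]), 'qvel': array([-0.00269107,  0.02429875, -0.01531638, -0.03464617, -0.02173795,
        0.04276613]), 'joint_efforts': array([ 3.04816585e-04, -3.85576379e+01, -3.22105122e+01,  6.99710450e-02,
        3.79523356e-02, -1.45382269e-04]), 'tcp_pos': array([ 0.18231999, -0.54467552,  0.22460343]), 'eef_rot': array([-1.79891897e+02, -2.24351798e-02,  1.84985874e+01]), 'contact_force': array([-0.72200779,  0.18943904,  0.07242199]), 'moment': array([ 0.00222176,  0.03271496, -0.04358526]), 'grasp_force': 0.0, 'finger_gap': 1.0030049870455713}
side 353.62662773065125 255.68627306556442 190.34376905609324 -0.0226559452456496 [[ 0.89373871 -0.44855323  0.00557818]
 [-0.27543268 -0.55852754 -0.78242177]
 [ 0.35407338  0.69774421 -0.6227239 ]] [-0.40341834  0.21280654  1.02970409]
top 456.48898644641594 255.6890836111875 192.1053444984392 -0.026403292239309106 [[ 0.02225924 -0.99946634  0.0239075 ]
 [-0.99660611 -0.02407849 -0.07871783]
 [ 0.07925148 -0.02207416 -0.99661022]] [-0.02435778  0.46828559  1.23808706]
```

View pics/side0.png

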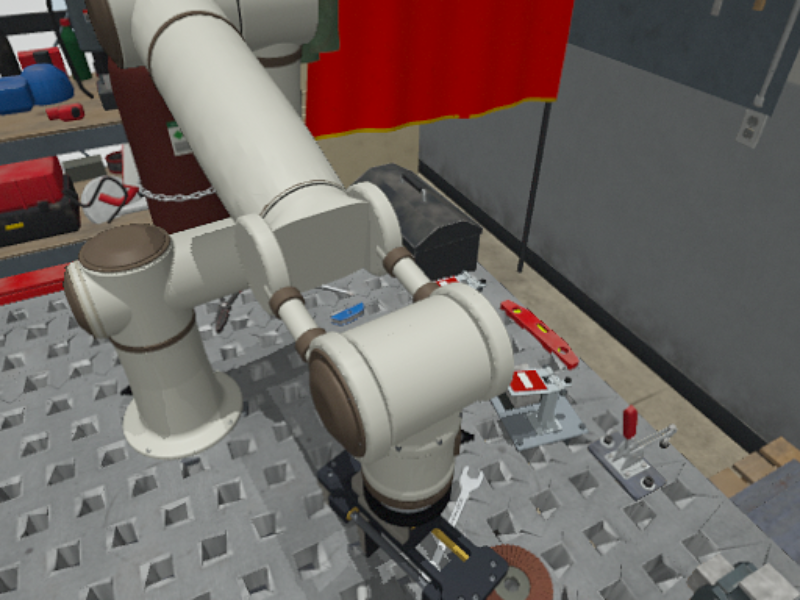

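View pics/top0.png

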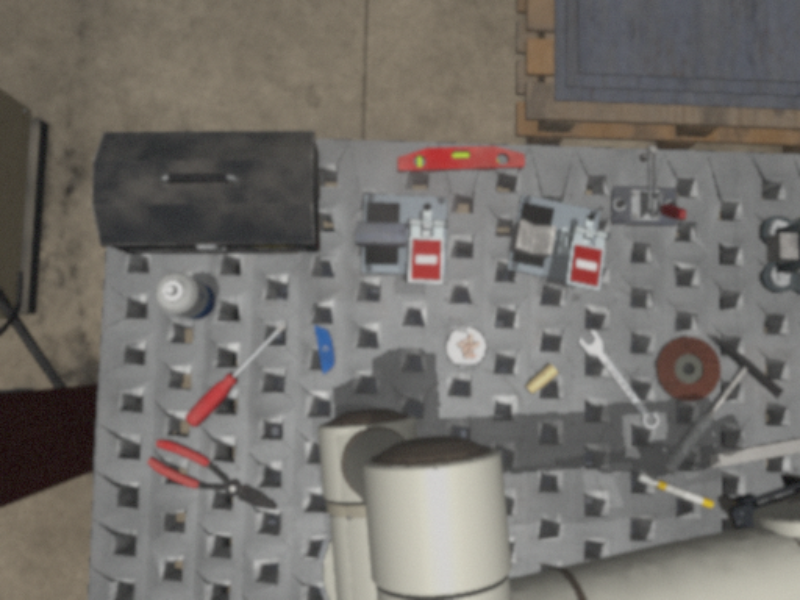

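The side view shows the flags at about (528,380) and (455,282). In the top view they are at (427,258) and (587,265), with bed parts at (380,233) and (535,238). I'll enlarge both beds and measure from range.

```bash
cat > h.py <<'E'
import numpy as np,cv2
def world(d,u,v,z=None):
    K=np.array([[d["fx"],0,d["cx"]],[0,d["fy"],d["cy"]],[0,0,1]],float)
    p=cv2.undistortPoints(np.array([[[u,v]]],float),K,np.array([float(d["k1"]),0,0,0]))[0,0]
    z=d["range_z"][int(round(v)),int(round(u))] if z is None else z
    return d["R"].T@(np.array([p[0],p[1],1])*z-d["t"])
E
python3 - <<'E'
from h import *
d=np.load("/tmp/top.npz"); s=np.load("/tmp/side.npz")
a=cv2.resize(d["img"][115:195,220:400,::-1],None,fx=4.4,fy=4.4,interpolation=3)
b=cv2.resize(s["img"][170:300,260:390,::-1],None,fx=1.9,fy=1.9,interpolation=3)
c=np.zeros((600,800,3),np.uint8); c[:a.shape[0],:a.shape[1]]=a[:352,:800]; c[353:353+247,:247]=b[:247]
cv2.imwrite("pics/crop1.png",c)
for n,p in dict(bedL=(380,233),bedR=(535,238),flagL=(427,275),flagR=(586,280),flagLn=(427,243),flagRn=(591,250),spray=(172,290)).items(): print(n,world(d,p[0]*.64,p[1]*.64).round(4))
E
```

```text
bedL [0.5772 0.0234 0.0773]
bedR [ 0.5832 -0.2495  0.034 ]
flagL [ 0.4986 -0.0529  0.1558]
flagR [ 0.4985 -0.3091  0.143 ]
flagLn [ 0.5501 -0.0521  0.1525]
flagRn [ 0.5494 -0.3211  0.1296]
spray [0.4619 0.3344 0.1935]
```

View pics/crop1.png

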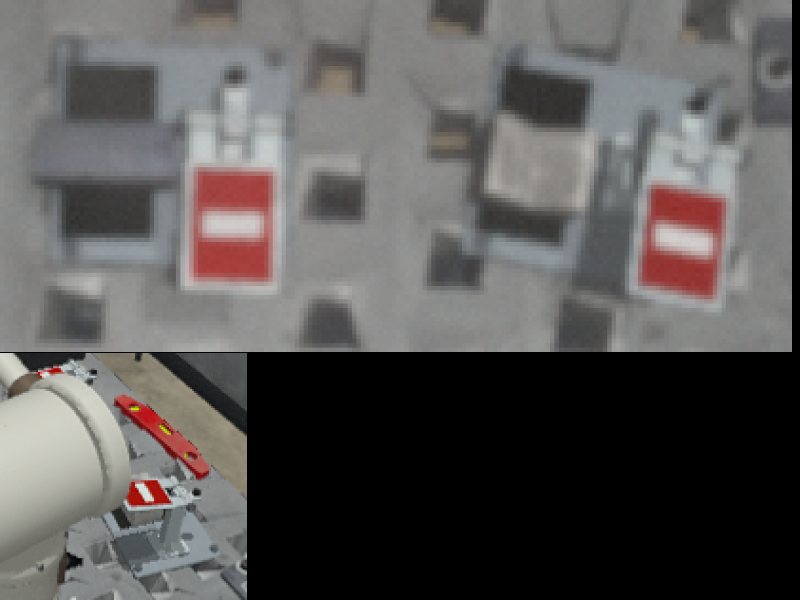

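```bash
python3 - <<'E'
from h import *
np.set_printoptions(linewidth=200,suppress=True,precision=0)
d=np.load("/tmp/top.npz")
W=np.array([[world(d,u,v) for u in range(225,395)] for v in range(118,190)])
np.save("/tmp/W.npy",W)
for n,(c0,c1,r0,r1) in dict(L=(225,265,134,164),R=(322,362,136,170)).items():
    print(n,"height mm"); print((W[r0-118:r1-118:2,c0-225:c1-225:2,2]*1000))
hsv=cv2.cvtColor(d["img"],cv2.COLOR_RGB2HSV)
for n,(c0,c1) in dict(L=(255,290),R=(355,392)).items():
    P=W[150-118:186-118,c0-225:c1-225].reshape(-1,3); P=P[(P[:,2]>.115)]
    A=np.c_[P[:,:2],np.ones(len(P))]
    for _ in range(5):
        k=np.linalg.lstsq(A,P[:,2],rcond=None)[0]; m=abs(A@k-P[:,2])<.006; A=A[m];P=P[m]
    r=cv2.minAreaRect((P[:,:2]*1000).astype(np.float32)); 
    np.set_printoptions(precision=4)
    print(n,len(P),k,"rect",r,"corners",cv2.boxPoints(r))
E
```

```text
L height mm
[[  2.   3.   6.  -9.  34.  36.  41.  38.  40.  39.  40.  38.  39.  43.  43.  38.  38.  43.  39.  38.]
 [ -5.   3.   1.   3.  35.  40.  44.  38.  40.  42.  42.  39.  41.  40.  41.  39.  39.  36.  35.  37.]
 [ -3.   6.   6.   0.  32.  43.  37.  37.  38.  35.  36.  34.  40.  36.  34.  37.  38.  34.  35.  37.]
 [  5.   1.  -2.   1.  40.  41.  38.  41.  43.  37.  38.  44.  42.  42.  36.  34.  38.  37. 158. 151.]
 [  2.  -4.  78.  75.  74.  77.  36.  42.  40.  37.  39.  37.  38.  43.  43.  34.  41.  38. 154. 155.]
 [  6.   2.  77.  79.  76.  81.  76.  76.  74.  77.  77.  79.  80.  77.  78.  78.  76.  82. 156. 151.]
 [ -0.   4.  76.  77.  75.  71.  76.  76.  76.  75.  81.  77.  78.  75.  76.  74.  73.  78.  34. 155.]
 [  4.   7.  80.  79.  78.  75.  77.  81.  81.  77.  76.  76.  78.  78.  78.  77.  80.  74.  37. 154.]
 [ -3.   5.  77.  77.  80.  80.  78.  78.  79.  74.  73.  75.  76.  75.  78.  78.  72.  73.  37. 151.]
 [  1.  -0.  75.  82.  75.  75.  77.  77.  76.  79.  76.  76.  76.  79.  77.  80.  74.  77.  36. 154.]
 [ -6.  -1.  75.  75.  76.  76.  74.  76.  76.  73.  80.  
[... 2330 characters left out ...]
  8.   13.   12.   12.   12.   11.    9.    8.   11.   11.   13.   12.   12.   14.    8.    9.   10.   11.]
 [  -0.    8.   12.    8.    8.   12.   18.   11.    7.    9.   12.   11.   14.    8.   13.    9.   11.    9.   14.    7.]]
L 63 [-0.5745  0.4409  0.479 ] rect ((527.3255615234375, -50.241249084472656), (70.13201904296875, 7.672743320465088), 52.97128677368164) corners [[503.1456 -75.9253]
 [509.271  -80.546 ]
 [551.5055 -24.5572]
 [545.3801 -19.9365]]
R 54 [-0.265   1.176   0.6432] rect ((530.1505737304688, -311.7473449707031), (91.6888427734375, 7.141429901123047), 3.5117907524108887) corners [[ 484.1735 -310.9915]
 [ 484.611  -318.1195]
 [ 576.1277 -312.5032]
 [ 575.6902 -305.3752]]
```

```bash
python3 - <<'E'
from h import *
np.set_printoptions(suppress=True,precision=4)
W=np.load("/tmp/W.npy")[:,250-225:300-225].reshape(-1,3)
P=W[(W[:,2]>.135)&(W[:,2]<.2)&(W[:,0]<.555)]
A=np.c_[P[:,:2],np.ones(len(P))]; k=np.linalg.lstsq(A,P[:,2],rcond=None)[0]
print(len(P),k,"std",(A@k-P[:,2]).std()); r=cv2.minAreaRect((P[:,:2]*1000).astype(np.float32)); print(r,P.min(0),P.max(0))
Q=W[(W[:,2]>.1)]; print("all high",Q.min(0),Q.max(0)); 
for x in np.arange(.47,.64,.012):
    q=Q[abs(Q[:,0]-x)<.006]
    if len(q): print(round(x,3),len(q),q[:,1].min(),q[:,1].max(),np.median(q[:,2]))
W=np.load("/tmp/W.npy")[:,:60].reshape(-1,3)
T=W[(W[:,2]>.066)&(W[:,2]<.09)&(W[:,1]>-.02)]; print("tube",cv2.minAreaRect((T[:,:2]*1000).astype(np.float32)))
B=W[(W[:,2]>.02)&(W[:,2]<.05)&(W[:,1]>-.02)]; print("plate",cv2.minAreaRect((B[:,:2]*1000).astype(np.float32)))
E
```

```text
631 [-0.017  -0.006   0.1627] std 0.0023095440178360366
((520.12353515625, -49.64738845825195), (67.94166564941406, 54.92788314819336), 0.9226342439651489) [ 0.486  -0.0772  0.1458] [ 0.5545 -0.022   0.1623]
all high [ 0.3691 -0.0808  0.1057] [0.6169 0.0143 1.2713]
0.482 19 -0.07724549296155048 -0.03282905390107255 0.1532590689548563
0.494 114 -0.07707561872518137 -0.02266405574812867 0.15434467826975884
0.506 114 -0.07699416135651119 -0.022436971289852167 0.1547528746623412
0.518 110 -0.07702128921783508 -0.02218344846851784 0.15425644451368126
0.53 103 -0.07695314167102603 -0.02202803161756535 0.15393060345048998
0.542 108 -0.07666447379135231 -0.022157250280696164 0.15360557801447597
0.554 106 -0.07638754873147813 -0.02393448297164535 0.1527546410506562
0.566 85 -0.07613220651481419 -0.023928579554047143 0.15094799695813912
0.578 123 -0.08081088598266771 -0.0185761495379475 0.15232163591698517
0.59 53 -0.08066734618325144 -0.018587013703863904 0.15137291752833001
0.602 30 -0.056628047222611055 -0.043681744670466274 0.13459082112181425
0.614 15 -0.05600273764643094 -0.045607778750726566 0.14109777861879214
tube ((577.0142211914062, 22.478023529052734), (83.47212219238281, 38.46467971801758), 89.43026733398438)
plate ((583.8466796875, 18.450302124023438), (74.67190551757812, 140.6012725830078), 89.52155303955078)
```

>>> {"api": "play_rows", "payload": {"series": [[[3.6, -4, -0.4], 2], [[7.2, -8, -0.8], 4], [[10.8, -12, -1.2], 6], [[14.4, -16, -1.5], 8], [[18, -20, -1.5], 10], [[21.6, -24, -1.5], 12], [[25.2, -28, -1.5], 14], [[28.8, -32, -1.5], 16], [[32.4, -36, -1.5], 18], [[36.4, -40, -1.5], 18]], "hand": 9.1}}

```text
clock: 1.1
tcp_pos: [0.3831, -0.0858, 0.2405]
eef_rot: [180.0, -0.0, 0.4]
contact_force: [1.4, -1.0, 0.7]
finger_gap: 0.99
grasp_force: 0.0
```

```bash
python3 - <<'E'
import cell
from cell import *
from h import *
s=sense(); print(s["clock"],s["tcp_pos"],s["eef_rot"],s["contact_force"]); print([n for n in dir(cell) if not n.startswith('_')], getattr(cell,'tcp_to_tips',None))
d=snapshot("side"); np.savez("/tmp/side1.npz",**d)
cv2.imwrite("pics/side1.png",cv2.resize(d["img"][100:340,150:470,::-1],(800,600),interpolation=3))
E
```

```text
1.1 [ 0.38313025 -0.08580914  0.24050894] [ 1.79982744e+02 -2.61832546e-02  4.26741376e-01] [ 1.43005789 -0.96822668  0.70808918]
['MotionError', 'job_done', 'sense', 'snapshot', 'tcp_to_tips'] 0.011
```

View pics/side1.png

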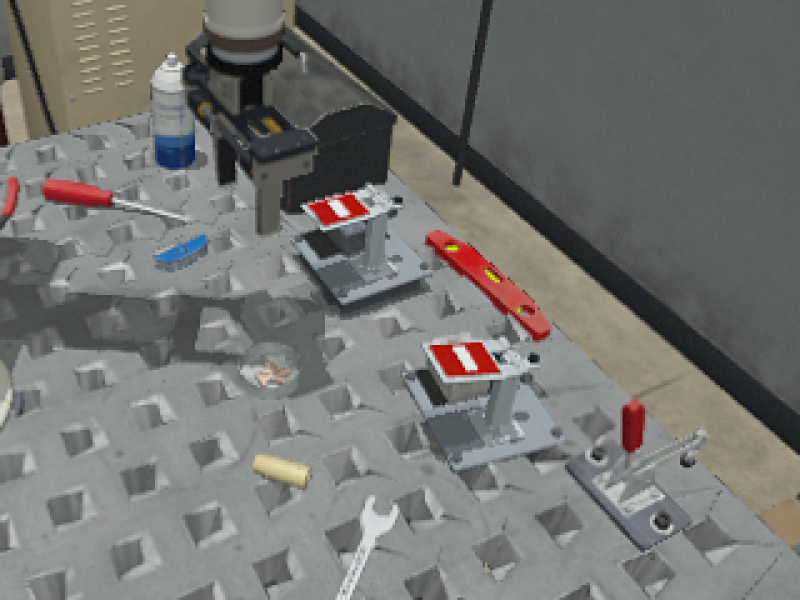

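No hooking ledge shows on the fingers. I'll check how the arm treats a pose at its reach limit, in free space above, since some forward tilt would let the fingertips get under the flag.

>>> {"api": "play_rows", "payload": {"series": [[[0, 0, -5], 0], [[0, 0, -10], 0], [[0, 0, -15], 0], [[0, 0, -20], 0], [[0, 0, -25], 0], [[0, 0, -30], 0], [[0, 0, -35], 0], [[0, 0, -40], 0], [[0, 0, -45], 0], [[0, 0, -50], 0]], "hand": 0}}

```text
clock: 2.15
tcp_pos: [0.3824, -0.0878, 0.7399]
eef_rot: [180.0, -0.0, 0.5]
contact_force: [1.2, -0.3, 1.4]
finger_gap: 0.144
grasp_force: 0.0
```

```bash
python3 -c "
from cell import *
s=sense();print(s['joints'],s['tcp_pos'],s['eef_rot'])"
```

```text
[-3.07257019e+01  4.91712152e-01  3.94693589e+01  5.58387054e-04
  1.39994914e+02  5.87773156e+01] [ 0.38240589 -0.08780609  0.73986781] [ 1.79977491e+02 -3.78257570e-02  4.97417729e-01]
```

>>> {"api": "play_rows", "payload": {"series": [[[0, 0, -5], 0], [[0, 0, -10], 0], [[0, 0, -15], 0], [[0, 0, -20], 0], [[0, 0, -20], 0], [[0, 0, -20], 0]]}}

```text
clock: 2.75
tcp_pos: [0.3919, -0.09, 0.8088]
eef_rot: [178.2, -3.0, 0.5]
contact_force: [-0.3, -0.5, 0.5]
finger_gap: 0.006
grasp_force: 0.0
```

```bash
python3 -c "
from cell import *
s=sense();print(s['joints'],s['tcp_pos'],s['eef_rot'])"
```

```text
[-3.02280189e+01  1.49077891e+01  1.04844150e+01 -1.22610833e-01
  1.51120553e+02  5.91689639e+01] [ 0.39192575 -0.08996648  0.80875037] [178.16591958  -2.96700771   0.54135461]
```

>>> {"api": "play_rows", "payload": {"series": [[[0, 0, 5], 0], [[0, 0, 10], 0], [[0, 0, 10], 0]]}}

```text
clock: 3.05
tcp_pos: [0.3973, -0.0932, 0.7092]
eef_rot: [178.1, -3.1, 0.5]
contact_force: [1.2, -0.0, 1.3]
finger_gap: 0.006
grasp_force: 0.0
```

Tilt gained at the limit is kept. I'll move sideways so the arm plane faces station x, then gain more forward tilt against the limit.

>>> {"api": "play_rows", "payload": {"series": [[[0, -4, 0], 0], [[0, -8, 0], 0], [[0, -12, 0], 0], [[0, -16, 0], 0], [[0, -20, 0], 0], [[0, -21, 0], 0], [[0, -21, -4], 0], [[0, -21, -8], 0], [[-3, -21, -12], 0], [[-6, -21, -15], 0]]}}

```text
clock: 4.05
tcp_pos: [0.3302, 0.1175, 0.824]
eef_rot: [178.2, -4.7, 0.5]
contact_force: [-1.4, -0.2, 0.5]
finger_gap: 0.005
grasp_force: 0.0
```

```bash
python3 -c "
from cell import *
s=sense();print(s['joints'],s['tcp_pos'],s['eef_rot'])"
```

```text
[  1.29711962   7.49061019  16.81817887  -3.75038875 150.9747194
  87.52697992] [0.3302426  0.11753266 0.82399665] [178.24734858  -4.68956975   0.48737185]
```

>>> {"api": "play_rows", "payload": {"series": [[[-3, 0, -3], 0], [[-6, 0, -6], 0], [[-9, 0, -9], 0], [[-12, 0, -12], 0], [[-15, 0, -15], 0], [[-18, 0, -18], 0], [[-21, 0, -21], 0], [[-24, 0, -24], 0]]}}

```text
clock: 4.85
tcp_pos: [0.1713, 0.1334, 0.8255]
eef_rot: [178.1, -6.5, 0.6]
contact_force: [-0.1, -0.3, -0.2]
finger_gap: 0.005
grasp_force: 0.0
```

```bash
python3 -c "
from cell import *
s=sense();print(s['joints'],s['tcp_pos'],s['eef_rot'])"
```

```text
[  9.16880672 -13.01613736  35.68901163  -5.91992117 151.09191467
  93.36711095] [0.1713158  0.13339179 0.82550044] [178.08506851  -6.46257998   0.57078423]
```

>>> {"api": "play_rows", "payload": {"series": [[[0, 0, -5], 0], [[0, 0, -10], 0], [[0, 0, -15], 0], [[0, 0, -20], 0], [[0, 0, -25], 0], [[0, 0, -30], 0]]}}

```text
clock: 5.45
tcp_pos: [0.1796, 0.1508, 0.8404]
eef_rot: [178.1, -8.6, 0.7]
contact_force: [-0.0, 0.0, 0.2]
finger_gap: 0.005
grasp_force: 0.0
```

```bash
python3 -c "
from cell import *
s=sense();print(s['joints'],s['tcp_pos'],s['eef_rot'])"
```

```text
[ 15.21218041  -8.72786776  29.48758468  -8.23221005 151.08888759
  97.15295886] [0.17955826 0.15076246 0.84038284] [178.12758155  -8.63721486   0.70859468]
```

>>> {"api": "play_rows", "payload": {"series": [[[5, 0, -30], 0], [[5, 0, -60], 0], [[5, 0, -60], 0], [[5, 0, -60], 0], [[5, 0, -60], 0], [[5, 0, -60], 0], [[5, 0, -60], 0], [[5, 0, -60], 0], [[5, 0, -60], 0], [[5, 0, -60], 0]]}}

```text
clock: 6.45
tcp_pos: [0.1896, 0.1648, 0.8539]
eef_rot: [178.4, -11.0, 0.8]
contact_force: [-0.2, 0.7, -0.2]
finger_gap: 0.006
grasp_force: 0.0
```

```bash
python3 -c "
from cell import *
s=sense();print(s['joints'],s['tcp_pos'],s['eef_rot'])"
```

```text
[ 19.32006663  -4.58949907  23.20654572 -10.37502788 151.08873971
  99.14096293] [0.18956639 0.16481257 0.85393559] [178.38632234 -10.95733036   0.79604392]
```

>>> {"api": "play_rows", "payload": {"series": [[[10, 0, -30], 0], [[10, 0, -60], 0], [[10, 0, -60], 0], [[10, 0, -60], 0], [[10, 0, -60], 0], [[10, 0, -60], 0], [[10, 0, -60], 0], [[10, 0, -60], 0], [[10, 0, -60], 0], [[10, 0, -60], 0]]}}

```text
clock: 7.45
tcp_pos: [0.2018, 0.1652, 0.865]
eef_rot: [178.6, -13.1, 0.9]
contact_force: [-0.9, -0.2, -0.2]
finger_gap: 0.007
grasp_force: 0.0
```

```bash
python3 -c "
from cell import *
s=sense();print(s['joints'],s['tcp_pos'],s['eef_rot'])"
```

```text
[ 18.87695965  -1.90319129  18.33062275 -11.07162146 151.09037586
  97.90044983] [0.20180312 0.16519463 0.86502597] [178.62051804 -13.06835276   0.85285491]
```

>>> {"api": "play_rows", "payload": {"series": [[[10, 0, -30], 0], [[10, 0, -60], 0], [[10, 0, -60], 0], [[10, 0, -60], 0], [[10, 0, -60], 0], [[10, 0, -60], 0], [[10, 0, -60], 0], [[10, 0, -60], 0], [[10, 0, -60], 0], [[10, 0, -60], 0]]}}

```text
clock: 8.45
tcp_pos: [0.1966, 0.162, 0.8745]
eef_rot: [178.8, -15.1, 0.9]
contact_force: [0.3, -0.1, -0.2]
finger_gap: 0.007
grasp_force: 0.0
```

>>> {"api": "play_rows", "payload": {"series": [[[10, 0, -30], 0], [[10, 0, -60], 0], [[10, 0, -60], 0], [[10, 0, -60], 0], [[10, 0, -60], 0], [[10, 0, -60], 0], [[10, 0, -60], 0], [[10, 0, -60], 0], [[10, 0, -60], 0], [[10, 0, -60], 0]]}}

```text
clock: 9.45
tcp_pos: [0.1807, 0.1601, 0.8832]
eef_rot: [179.0, -17.2, 0.9]
contact_force: [0.0, 0.2, -0.1]
finger_gap: 0.006
grasp_force: 0.0
```

```bash
cat > c.py <<'E'
import sys,numpy as np
from scipy.spatial.transform import Rotation as Ro
from cell import *
s=sense(); R=Ro.from_euler('xyz',s["eef_rot"],degrees=True); p=s["tcp_pos"]
print("clk",s["clock"],"tcp",p.round(4),"rot",s["eef_rot"].round(2),"F",s["contact_force"].round(2))
for a in sys.argv[1:]:
    w=np.array(eval(a),float); print(w,"->",(R.inv().apply(w-p)*100).round(2))
E
python3 c.py "(.40,-.05,.35)" "(.44,-.05,.149)"
```

```text
clk 9.45 tcp [0.1807 0.1601 0.8832] rot [178.99 -17.17   0.94] F [ 0.04  0.23 -0.11]
[ 0.4  -0.05  0.35] -> [ 4.89 20.35 57.68]
[ 0.44  -0.05   0.149] -> [ 2.78 20.06 78.06]
```

>>> {"api": "play_rows", "payload": {"series": [[[0.4, 1.6, 4.6], 0], [[0.8, 3.2, 9.2], 0], [[1.2, 4.8, 13.8], 0], [[1.6, 6.4, 18.4], 0], [[2, 8, 23], 0], [[2.4, 9.6, 27.6], 0], [[2.8, 11.2, 32.2], 0], [[3.2, 12.8, 36.8], 0], [[3.6, 14.4, 41.4], 0], [[4, 16, 46], 0]]}}

```text
clock: 10.45
tcp_pos: [0.3472, 0.0032, 0.4795]
eef_rot: [179.0, -17.2, 0.9]
contact_force: [0.5, -0.7, 0.6]
finger_gap: 0.008
grasp_force: 0.0
```

```bash
python3 c.py "(.40,-.05,.30)" "(.435,-.05,.149)"
```

```text
clk 10.45 tcp [0.3472 0.0032 0.4795] rot [179.   -17.17   0.89] F [ 0.55 -0.68  0.63]
[ 0.4  -0.05  0.3 ] -> [-0.34  5.08 18.78]
[ 0.435 -0.05   0.149] -> [-1.45  4.86 34.24]
```

>>> {"api": "play_rows", "payload": {"series": [[[0, 1, 4.5], 0], [[-0.1, 2.2, 9], 0], [[-0.2, 3.5, 13.5], 0], [[-0.3, 4.8, 18], 0], [[-0.5, 4.9, 22], 0], [[-0.8, 4.9, 26], 0], [[-1, 4.9, 29.5], 0], [[-1.3, 4.9, 32.5], 0], [[-1.5, 4.9, 34.2], 0], [[-1.5, 4.9, 34.2], 0]]}}

```text
clock: 11.45
tcp_pos: [0.432, -0.0483, 0.148]
eef_rot: [179.2, -16.8, 0.9]
contact_force: [-0.1, 0.2, 0.9]
finger_gap: 0.003
grasp_force: 0.0
```

```bash
python3 c.py "(.465,-.05,.149)" "(.475,-.05,.149)"; python3 - <<'E'
from h import *
from cell import *
d=snapshot("side"); np.savez("/tmp/side2.npz",**d)
cv2.imwrite("pics/side2.png",cv2.resize(d["img"][110:230,230:390,::-1],(800,600),interpolation=3))
E
```

```text
clk 11.45 tcp [ 0.432  -0.0483  0.148 ] rot [179.19 -16.81   0.9 ] F [-0.05  0.19  0.9 ]
[ 0.465 -0.05   0.149] -> [3.19 0.21 0.86]
[ 0.475 -0.05   0.149] -> [4.14 0.22 1.15]
```

View pics/side2.png

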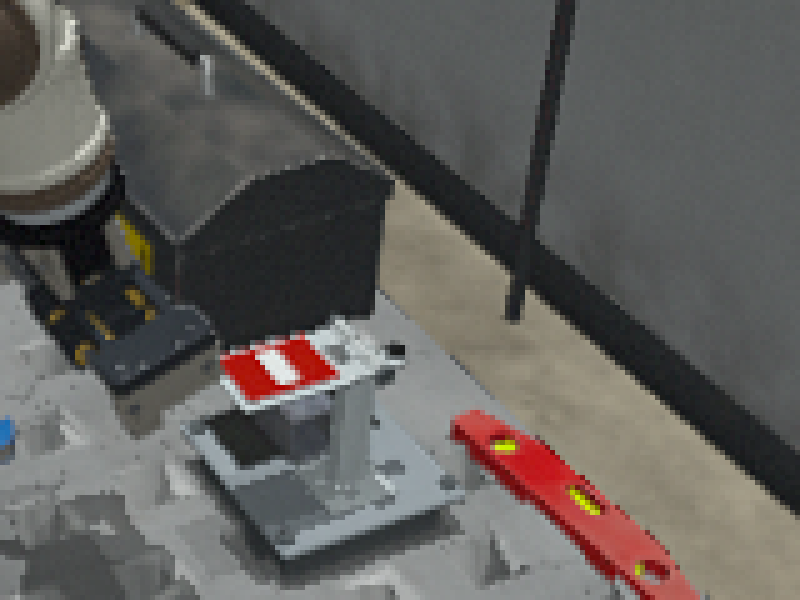

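>>> {"api": "play_rows", "payload": {"series": [[[0.8, 0.1, 0.3], 0], [[1.6, 0.2, 0.5], 0], [[2.4, 0.2, 0.7], 0], [[3, 0.2, 0.8], 0], [[3.3, 0.2, 0.9], 0], [[3.5, 0.2, 0.95], 0], [[3.7, 0.2, 1], 0], [[3.7, 0.2, 1], 0]]}}

```text
clock: 12.3
tcp_pos: [0.4725, -0.051, 0.1529]
eef_rot: [179.0, -17.2, 1.0]
contact_force: [-0.7, 0.5, -0.3]
finger_gap: 0.008
grasp_force: 0.0
```

```bash
python3 c.py "(.475,-.05,.149)" "(.475,-.05,.16)"
```

```text
clk 12.3 tcp [ 0.4725 -0.051   0.1529] rot [179.   -17.17   0.95] F [-0.67  0.5  -0.26]
[ 0.475 -0.05   0.149] -> [ 0.12 -0.11  0.45]
[ 0.475 -0.05   0.16 ] -> [ 0.45 -0.09 -0.6 ]
```

>>> {"api": "play_rows", "payload": {"series": [[[0, 0, 0.4], 0], [[0.1, 0, 0.6], 0], [[0.3, 0, 0.7], 0], [[0.5, 0, 0.75], 0], [[0.6, 0, 0.8], 0], [[0.6, 0, 0.8], 0]]}}

```text
clock: 12.9
tcp_pos: [0.478, -0.0509, 0.145]
eef_rot: [179.0, -16.7, 1.0]
contact_force: [-9.1, -2.2, 0.6]
finger_gap: 0.003
grasp_force: 4.3
```

```bash
python3 c.py "(.484,-.05,.149)"
```

```text
clk 12.9 tcp [ 0.478  -0.0509  0.145 ] rot [179.03 -16.74   0.99] F [-9.06 -2.24  0.64]
[ 0.484 -0.05   0.149] -> [ 0.69 -0.07 -0.21]
```

>>> {"api": "play_rows", "payload": {"series": [[[0.15, 0, -0.5], 0], [[0.3, 0, -0.95], 0], [[0.5, 0, -1.4], 0], [[0.7, 0, -1.9], 0], [[0.7, 0, -1.9], 0]]}}

```text
clock: 13.4
tcp_pos: [0.4804, -0.0509, 0.1668]
eef_rot: [179.0, -17.0, 1.0]
contact_force: [-6.2, -1.9, 1.8]
finger_gap: 0.005
grasp_force: 2.8
```

```bash
python3 c.py "(.484,-.05,.149)"; python3 - <<'E'
from h import *
from cell import *
d=snapshot("side"); np.savez("/tmp/side3.npz",**d)
cv2.imwrite("pics/side3.png",cv2.resize(d["img"][110:230,230:390,::-1],(800,600),interpolation=3))
E
```

```text
clk 13.4 tcp [ 0.4804 -0.0509  0.1668] rot [178.98 -16.95   0.98] F [-6.21 -1.85  1.75]
[ 0.484 -0.05   0.149] -> [-0.17 -0.11  1.8 ]
```

View pics/side3.png

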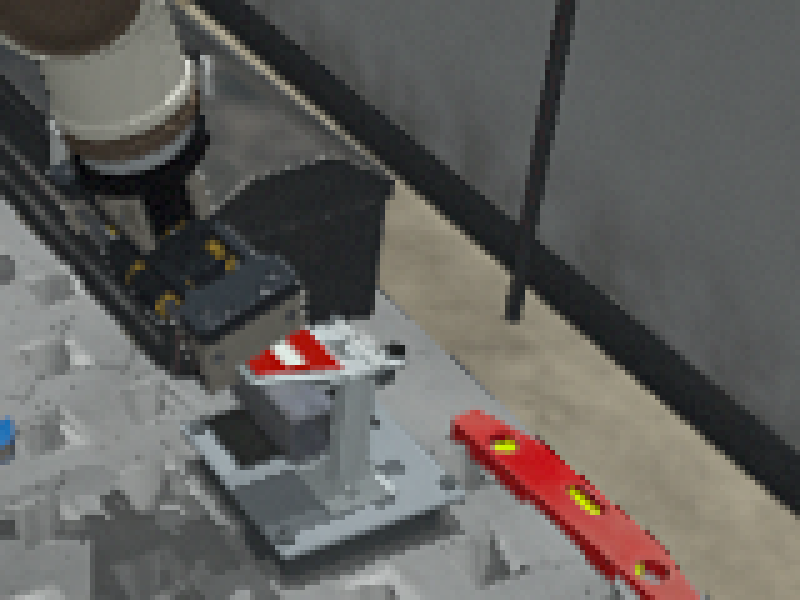

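```bash
cat > arc.py <<'E'
# from the current TCP/theta0, shifts following the flag's lower corner
import sys,numpy as np
from scipy.spatial.transform import Rotation as Ro
from cell import *
s=sense(); R=Ro.from_euler('xyz',s["eef_rot"],degrees=True)
def P(t): return np.array([-97*np.cos(t)-4*np.sin(t),0,97*np.sin(t)-4*np.cos(t)])/10
t0=float(sys.argv[1])
for t in np.arange(t0+.1,t0+1.11,.1): print(round(t,2),R.inv().apply(P(t)-P(t0)).round(2))
E
python3 arc.py .24
```

```text
0.34 [ 0.5   0.02 -0.83]
0.44 [ 1.09  0.04 -1.61]
0.54 [ 1.74  0.06 -2.32]
0.64 [ 2.47  0.08 -2.96]
0.74 [ 3.26  0.1  -3.53]
0.84 [ 4.1   0.12 -4.02]
0.94 [ 4.98  0.14 -4.42]
1.04 [ 5.9   0.16 -4.73]
1.14 [ 6.84  0.17 -4.95]
1.24 [ 7.81  0.19 -5.07]
1.34 [ 8.78  0.21 -5.09]
```

>>> {"api": "play_rows", "payload": {"series": [[[0.5, 0, -0.8], 0], [[1.1, 0, -1.6], 0], [[1.8, 0.1, -2.3], 0], [[2.5, 0.1, -2.9], 0], [[3.3, 0.1, -3.5], 0], [[3.3, 0.1, -3.5], 0]]}}

```text
clock: 14.05
tcp_pos: [0.5048, -0.0511, 0.2127]
eef_rot: [178.9, -17.4, 1.0]
contact_force: [0.5, -0.7, 0.3]
finger_gap: 0.006
grasp_force: 0.0
```

```bash
python3 arc.py .74; python3 c.py; python3 - <<'E'
from h import *
from cell import *
d=snapshot("side")
cv2.imwrite("pics/side4.png",cv2.resize(d["img"][110:230,230:390,::-1],(800,600),interpolation=3))
E
```

```text
0.84 [ 0.84  0.02 -0.48]
0.94 [ 1.73  0.04 -0.87]
1.04 [ 2.65  0.06 -1.18]
1.14 [ 3.6   0.08 -1.39]
1.24 [ 4.56  0.09 -1.5 ]
1.34 [ 5.53  0.11 -1.52]
1.44 [ 6.5   0.13 -1.44]
1.54 [ 7.45  0.14 -1.26]
1.64 [ 8.39  0.15 -0.99]
1.74 [ 9.29  0.16 -0.63]
1.84 [10.15  0.17 -0.18]
clk 14.05 tcp [ 0.5048 -0.0511  0.2127] rot [178.92 -17.41   0.98] F [ 0.48 -0.72  0.28]
```

View pics/side4.png

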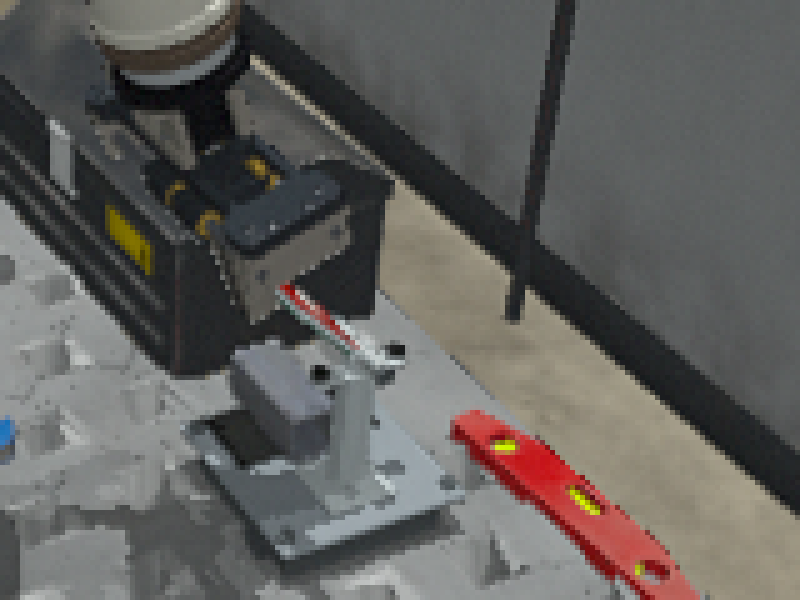

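```bash
python3 c.py "(.535,-.05,.225)" "(.566,-.05,.2365)" "(.6,-.05,.231)" "(.625,-.05,.212)" "(.64,-.05,.185)"
```

```text
clk 14.1 tcp [ 0.5042 -0.051   0.2119] rot [178.94 -17.35   0.97] F [-0.34  0.26  0.33]
[ 0.535 -0.05   0.225] -> [ 3.33 -0.04 -0.34]
[ 0.566  -0.05    0.2365] -> [ 6.63  0.02 -0.51]
[ 0.6   -0.05   0.231] -> [9.71 0.05 1.03]
[ 0.625 -0.05   0.212] -> [11.53  0.04  3.59]
[ 0.64  -0.05   0.185] -> [1.216e+01 1.000e-02 6.610e+00]
```

>>> {"api": "play_rows", "payload": {"series": [[[0.9, 0, -0.1], 0], [[1.7, 0, -0.2], 0], [[2.5, 0, -0.3], 0], [[3.3, 0, -0.3], 0], [[4.1, 0, -0.4], 0], [[5, 0, -0.5], 0], [[5.8, 0, -0.5], 0], [[6.6, 0, -0.5], 0], [[7.4, 0, -0.1], 0], [[7.4, 0, -0.1], 0]]}}

```text
clock: 15.1
tcp_pos: [0.5745, -0.0496, 0.2336]
eef_rot: [179.0, -17.3, 1.0]
contact_force: [0.4, -0.2, 0.1]
finger_gap: 0.004
grasp_force: 0.0
```

```bash
python3 c.py "(.6,-.05,.231)" "(.625,-.05,.212)" "(.64,-.05,.185)"; python3 - <<'E'
from h import *
from cell import *
d=snapshot("side")
cv2.imwrite("pics/side5.png",cv2.resize(d["img"][110:230,230:390,::-1],(800,600),interpolation=3))
E
```

```text
clk 15.1 tcp [ 0.5745 -0.0496  0.2336] rot [178.99 -17.25   0.95] F [ 0.38 -0.2   0.12]
[ 0.6   -0.05   0.231] -> [2.36 0.06 1.  ]
[ 0.625 -0.05   0.212] -> [4.18 0.06 3.56]
[ 0.64  -0.05   0.185] -> [4.81 0.03 6.58]
```

View pics/side5.png

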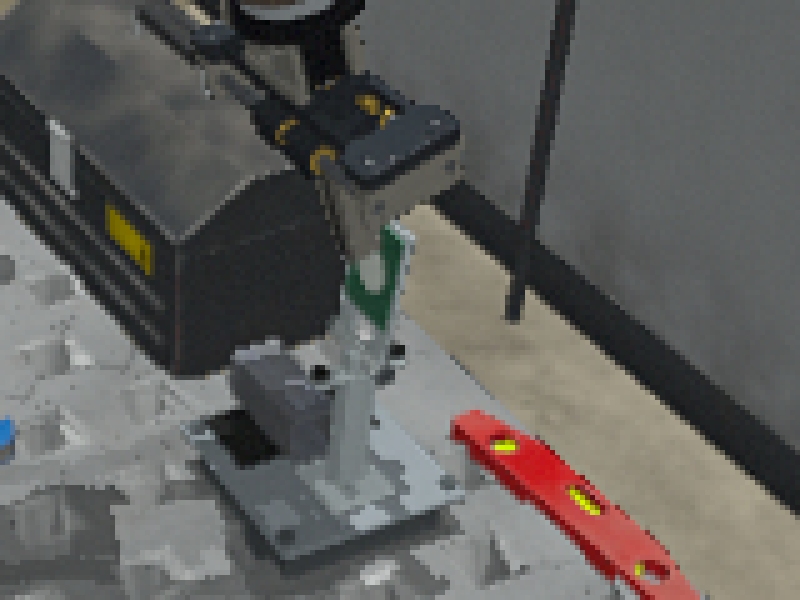

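The flag stands just past upright, with the green face toward the robot at (375,285). I'll carry on over.

>>> {"api": "play_rows", "payload": {"series": [[[0.8, 0, 0.3], 0], [[1.6, 0, 0.6], 0], [[2.4, 0, 1], 0], [[3, 0, 1.8], 0], [[3.6, 0, 2.7], 0], [[4.2, 0, 3.6], 0], [[4.4, 0, 4.6], 0], [[4.6, 0, 5.6], 0], [[4.8, 0, 6.6], 0], [[4.8, 0, 6.6], 0]]}}

```text
clock: 16.15
tcp_pos: [0.6377, -0.0494, 0.1819]
eef_rot: [179.1, -17.0, 0.9]
contact_force: [0.2, -0.0, -1.1]
finger_gap: 0.005
grasp_force: 0.0
```

```bash
python3 c.py "(.655,-.05,.185)" "(.66,-.05,.172)" "(.66,-.05,.164)" 
```

```text
clk 16.15 tcp [ 0.6377 -0.0494  0.1819] rot [179.06 -16.97   0.92] F [ 0.19 -0.01 -1.07]
[ 0.655 -0.05   0.185] -> [1.74 0.08 0.21]
[ 0.66  -0.05   0.172] -> [1.84 0.07 1.6 ]
[ 0.66  -0.05   0.164] -> [1.6  0.06 2.36]
```

>>> {"api": "play_rows", "payload": {"series": [[[0.8, 0, 0.1], 0], [[1.6, 0, 0.3], 0], [[1.8, 0, 0.9], 0], [[1.8, 0, 1.5], 0], [[1.7, 0, 1.9], 0], [[1.6, 0, 2.3], 0], [[1.6, 0, 2.3], 0]]}}

```text
clock: 16.85
tcp_pos: [0.6607, -0.0497, 0.1669]
eef_rot: [179.0, -17.2, 0.9]
contact_force: [0.1, 0.2, 1.0]
finger_gap: 0.004
grasp_force: 0.2
```

```bash
python3 c.py "(.655,-.05,.162)" "(.6,-.05,.30)"
```

```text
clk 16.85 tcp [ 0.6607 -0.0497  0.1669] rot [179.   -17.18   0.93] F [0.08 0.21 1.05]
[ 0.655 -0.05   0.162] -> [-0.69  0.01  0.3 ]
[ 0.6  -0.05  0.3 ] -> [ -1.86   0.18 -14.51]
```

Press on in small steps until the stop gives some force.

>>> {"api": "play_rows", "payload": {"series": [[[0, 0, 0.2], 0], [[0, 0, 0.4], 0], [[0, 0, 0.5], 0], [[0, 0, 0.5], 0]]}}

```text
clock: 17.25
tcp_pos: [0.6618, -0.0499, 0.1657]
eef_rot: [178.9, -17.1, 1.0]
contact_force: [-15.1, 1.2, 20.5]
finger_gap: 0.002
grasp_force: 10.2
```

The stop is reached, at 25 N. Back off.

>>> {"api": "play_rows", "payload": {"series": [[[0, 0, -0.5], 0], [[0, 0, -3], 0], [[-0.5, 0, -6], 0], [[-1, 0, -9], 0], [[-1.5, 0, -12], 0], [[-2, 0, -16], 0], [[-4, 0, -20], 0], [[-6, 0, -23], 0], [[-6, 0, -23], 0], [[-6, 0, -23], 0]]}}

```text
clock: 18.25
tcp_pos: [0.5366, -0.0479, 0.3642]
eef_rot: [179.0, -17.2, 0.9]
contact_force: [0.7, 0.1, -0.4]
finger_gap: 0.008
grasp_force: 0.0
```

```bash
python3 c.py; python3 - <<'E'
from h import *
from cell import *
d=snapshot("side")
cv2.imwrite("pics/side6.png",cv2.resize(d["img"][110:290,230:470,::-1],(800,600),interpolation=3))
t=snapshot("top"); hi=[]
W=np.array([world(t,u,v) for u in range(255,295) for v in range(118,190)])
P=W[(W[:,0]>.6)&(W[:,0]<.67)&(W[:,2]>.11)&(W[:,2]<.24)&(abs(W[:,1]+.05)<.025)]
print(len(P))
if len(P)>20: print(np.polyfit(P[:,0],P[:,2],1),P[:,2].mean())
E
```

```text
clk 18.25 tcp [ 0.5366 -0.0479  0.3642] rot [178.99 -17.19   0.92] F [ 0.65  0.05 -0.35]
282
[0.00652631 0.14826654] 0.15235955917224847
```

View pics/side6.png

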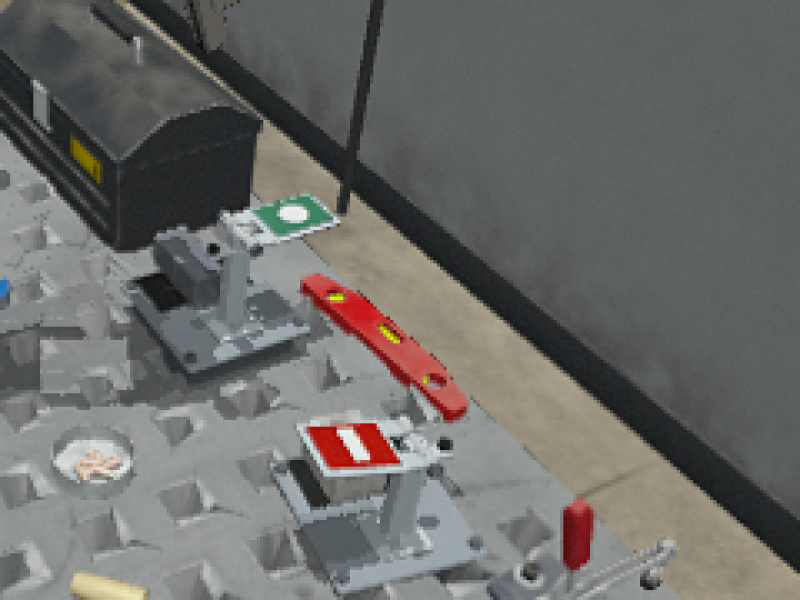

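The flag lies level on the far side with green up at (295,213). The other station's flag is still red at (350,445), and the parts are in place.

```bash
python3 -c "
from cell import *
print(job_done())"
```

```text
the job is handed in; nothing more can be done
None
```

The tube offcut's station flag now lies flat on its far stop, green face up, and the other station's flag is still red; I handed the job in at about 18 s, but the interface gave no verdict. The moves only turn the tool about its own axis, so I tilted it about 17° by driving the arm against its reach limit in free space; the highest push force I read was about 25 N.

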